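# Compressor oil dipstick check

## Task

The shop compressor has had its oil changed and its red-handled dipstick lies wiped clean in the drip tray. Pick up the dipstick, push it straight down the compressor's upright dipstick tube until its collar sits fully home on the mouth, leave it there a moment, draw it right out again, then hold it still and level, well up off the bench and clear of the machine, so that the oil mark near its tip can be read. Finish while still holding it like that, and leave everything else on the bench where it is.

Things in the scene. Friction and masses are not known exactly. Their poses are not given: they have to be found in the camera images.
- dipstick: Oil dipstick, about 75 g, loose, lying level in the tray, tip roughly to the robot's left or left and towards it. Origin: centre of the collar's seating face, where the rod begins. +x runs along the rod to the tip; z is up as it lies. Steel rod 7 mm thick, 88 mm long, round end, dark rings 52 and 74 mm along. Red collar disc 36 mm diameter, x = -10 to 0 mm. Red handle blade behind it: see handle.
- dipstick_handle (a point): Middle of the dipstick's red handle blade: dipstick x = -58 to -10 mm (48 mm long), 12 mm thick (y), 36 mm wide (z). It lies on edge, axis 18 mm over the tray floor, so its faces 12 mm apart can be pinched from above or at a slant. Fingers must stay on the blade, clear of the wider collar; gripped slanted at 45 degrees to the rod, it can be turned both upright and level.
- dipstick_tip (a point): End of the dipstick's rod, 88 mm from the seating face along the dipstick's +x.
- compressor: Direct-drive air compressor unit, fixed on the bench. Origin: on the bench under the axis of its upright dipstick tube. The machine lies beside the tube on its -y side: y = -50 to -245 mm, x = -40 to 340 mm. Crankcase 132 mm high, its side 65 mm from the tube axis; finned cylinder and head above it to 237 mm, side 78 mm from the axis; blue motor behind (+x), 191 mm high.
- tube_mouth (a point): Centre of the rim of the vertical dipstick tube, 150 mm above the bench, z up along the tube. Flared mouth 31 mm outside, about 23 mm inside, narrowing within 12 mm to a straight 12 mm bore; open 110 mm deep in all. The dipstick is fully home when the collar's seating face rests on this rim, rod vertical.
- tray: Shallow dark steel drip tray, fixed, 250 x 210 mm, rim 16 mm high, floor and walls 3 mm thick. Origin: centre of its underside, on the bench. The spanner and the drain plug lie in its far part (+x), the dipstick in its near part.
- spanner: Steel spanner 160 mm long lying in the tray across its far side, bystander; origin at the centre of its underside.
- drain_plug: Small brass plug, 30 mm wide, 26 mm high, standing in the tray, bystander; origin under its centre.
- oil_bottle: Upright oil bottle, 70 mm diameter, 190 mm high, standing beyond the tray, bystander; origin under its centre.
- glue_bottle: Upright yellow glue bottle, 60 mm diameter, 170 mm high, at the left, bystander; origin under its centre.
- clamp: Orange and black bar clamp, 360 mm long, about 28 mm high, lying on the bench at the right, bystander; origin under the middle of its bar.
- hammer: Hammer 300 mm long, wooden handle, lying at the left near the robot, bystander; origin under its middle.
- phone: Black phone 150 x 73 x 8 mm lying at the right near the robot, bystander; origin at the centre of its underside.
There are look-alikes about, which are no part of the job. Of the things like the dipstick, leave any that is blue; of the rest the smaller one is meant.

How it is judged:
On the way, in this order (a step that is already met when the one before it is completed fails the run):
1. the dipstick is taken up out of the tray, held in the fingers (height (world z) of dipstick above 0.08 m and contact force between the fingers and dipstick above 1 N), for 0.2 s.
2. the dipstick is fully home in the tube: collar on the rim (within 3 mm), centred within 6 mm, rod vertical, for a moment (z of dipstick in the frame of tube_mouth below 0.003 m and horizontal distance between dipstick and tube_mouth below 0.006 m and angle between dipstick's own x axis and vertical above 3 rad), for 0.3 s.
3. the dipstick is drawn right out, its tip over 10 mm above the mouth (z of dipstick_tip in the frame of tube_mouth above 0.01 m), for 0.1 s.
At the end, for the whole second after the job is handed in: The dipstick is held still in the fingers, its rod level within about 11 degrees, collar and tip both more than 120 mm above the bench, carried by nothing but the fingers, neither it nor the arm touching the compressor (angle between dipstick's own x axis and vertical between 1.37 and 1.77 rad and height (world z) of each of dipstick, dipstick_tip above 0.12 m and contact force between the fingers and dipstick above 1 N and contact force between each of dipstick, the arm and compressor below 0.1 N and contact force between dipstick and oil_bottle below 0.1 N and contact force between dipstick and glue_bottle below 0.1 N and linear speed of dipstick below 0.03 m/s); the arm keeps its last pose, push and grip.
It fails at once if the spanner, drain plug, either bottle, clamp, hammer or phone is shifted by more than 30 mm (distance of any of spanner, drain_plug, oil_bottle, glue_bottle, clamp, hammer, phone from where it was at the start of the episode above 0.03 m).
It fails at once if a bottle is knocked over (angle between any of oil_bottle, glue_bottle's own z axis and vertical above 0.5 rad).
It also fails if it takes over 64 s, if anything falls off the work surface, if the arm or the gripper's body presses on something with over 40 N, if the wrist force passes 120 N, or if a joint passes its speed limit or range.

## Robot

A 6-joint arm with a two-finger parallel gripper is mounted at the origin on the work surface. World frame = base frame: x ahead of the robot, y to its left, z up, the work surface at z = 0. Lengths are in m, angles in rad, forces in N, time in s.
With the tool pointing down it reaches from about 0.375 to 0.9 m from the base axis. Payload 3.1 kg.
Tool frame: the origin (TCP) lies between the finger pads; the fingertips stand 22 mm ahead of it and the grasp point (between the pads) lies 3 mm ahead of it; z points along the fingers, y is the line along which they close (so a half turn about z gives the same grasp; the last joint's range is limited). The gripper opens to 87 mm and grips with 3 to 60 N. Pads are 19 mm wide; open, the fingers measure 117 mm over their backs; the gripper's body (75 mm by 190 mm) begins 51 mm behind the grasp point.
Start: joints at [-1.367, 0.527, 1.433, -0, 1.181, -0.178], TCP at [0.233, -0.58, 0.245] pointing down, gripper open.
Joint ranges: [-3.08, 3.08], [-0.75, 2.2], [0.22, 2.44], [-1.43, 4.57], [0, 2.65], [-2.85, 2.85]. Speed limits (rad/s): [2.79, 2.79, 3.14, 3.14, 3.14, 3.14].

## Interface

Orientations are given as a unit quaternion [x, y, z, w].
In Python, from rig import robot gives the robot as it stands.
- The arm moves only by the tool move_arm, never from a script. Its argument "series" is text: rows parted by semicolons, each of 6 numbers parted by spaces: the shift along the tool's x, y, z in mm, then the turn, a rotation vector about the tool's x, y, z in degrees. In form: dx dy dz ax ay az; .... A call has 1 to 8 rows; each row is the pose to reach, as a shift and turn from the pose commanded when the call began, along the tool's axes at that moment; what a row does not reach only later rows make up. A row lasts 1/12 s, in which the tool goes at most 41.7 mm and 7.16 degrees, less where a joint would pass 70% of its speed; a pose out of reach is approached as far as the arm can. A call with a gripper value outside its range is refused whole. "jaw" is the opening, from 0 (shut) to 1 (fully open), set as the call begins (left out, the last holds). The fingers move at their own pace and stop on an object; "newtons" is the grip in N (left out, the last holds). Time passes only in rows, so rows that repeat a pose let the fingers close. It gives the time, the measured TCP pose, the force, the opening and the grip force at its end, in the units of the state.
- robot.get_obs(): the state, without advancing time (a new reading comes with each control period).
- robot.camera(name): name is "side" or "top" or "wrist"; returns a dict with "img" (400x640x3 uint8, red, green, blue), "mtx" (3x3 intrinsics, pixels), "world_to_cam" (4x4, takes a point from world to camera coordinates). Camera axes: x right, y down, z forward; pixel columns grow to the right and rows downward; lengths in m; the calibration is good to about 2 mm. A picture is of the moment at which its call begins. There is no depth.
- robot.hand_in(): hands the job in; it is judged then, once.
Trained networks look in a picture, given as the dict that the camera call returned (one of the last four; its "shot" number tells which), for a name from the list of things; names that differ only in an ending like _2 or _b are one class to them, and where a whole thing is asked for, a point or a joint stands for the part that bears it (a point fixed in the world has none). Each returns a list of dicts, best first, with "p" (0 to 1); they miss things now and then, are a little off and sometimes report something else, mostly with a low value. They report only what shows in the picture. A call takes as long as a camera call. They do not tell look-alikes from the thing itself.
- robot.search_frame(picture, thing): "xyz" ([x, y, z] in m, in world coordinates, good to about 4 mm: the middle of the surface that is visible of it).
- robot.tip_of(picture, thing): "xyz" ([x, y, z] in m, in world coordinates, good to about 4 mm: a listed point, or the origin of a listed thing).
The state is a dict: "time": time; "q": joint angles; "joint_velocities": joint speeds; "joint_torque": joint torques, N m; "position": TCP position; "tool_rot": TCP orientation; "ft_force": force on the tool from outside, world axes, zero at the start; "moment": the same for the moment, N m; "grip_width": finger opening in m; "grip_force": force on a finger pad.
Only numpy, scipy, OpenCV 4.12 (cv2) and the standard library are available. Lean on these libraries where they do the work, as an engineer would, in place of code of your own. Each camera call takes 0.05 s, during which the arm holds its last target. There are 200 camera calls.

## Working session

There is one attempt and no reset: what is moved stays moved. The work goes in short steps, Python scripts to look and compute and a tool call to move; the robot and the scene stay as the last step left them, time stands still between calls to the robot, and variables do not carry over. Pictures are saved under pics/ and viewed, at most 10 in all, crops included, and the job is handed in when it is done.

Besides the shell and the picture viewer there is one more tool, called after "Request:" by a JSON object that holds its "method" and its "body". move_arm: Moves the arm, as the interface text tells. Its arguments: {"type":"object","properties":{"series":{"type":"string"},"jaw":{"type":"number"},"newtons":{"type":"number"}},"required":["series"]}

```bash
mkdir -p pics; python3 - <<'E'
from rig import robot
import cv2,numpy as np
for n in ("top","side"):
    c=robot.camera(n); cv2.imwrite(f"pics/{n}0.png",c["img"][:,:,::-1])
    for t in ("dipstick","dipstick_handle","dipstick_tip","tube_mouth","compressor","tray","oil_bottle","glue_bottle","drain_plug"):
        print(n,t,[(np.round(r["xyz"],3).tolist(),round(r["p"],2)) for r in robot.tip_of(c,t)])
    print(c["mtx"].tolist(),np.round(c["world_to_cam"],3).tolist())
o=robot.get_obs();print(o["time"],o["position"],o["tool_rot"])
E
```

```text
top dipstick [([0.746, -0.447, 0.02], 0.61), ([0.387, 0.066, 0.025], 0.57), ([0.491, -0.207, 0.02], 0.49)]
top dipstick_handle [([0.34, 0.076, 0.021], 0.79), ([0.505, -0.24, 0.022], 0.59), ([0.78, -0.46, 0.017], 0.59), ([0.562, 0.192, 0.149], 0.42)]
top dipstick_tip [([0.5, 0.058, 0.025], 0.75), ([0.667, -0.408, 0.02], 0.45), ([0.457, -0.127, 0.02], 0.43)]
top tube_mouth [([0.559, 0.194, 0.151], 0.68), ([0.708, -0.232, 0.008], 0.22)]
top compressor [([0.566, 0.195, 0.001], 0.58)]
top tray [([0.524, -0.208, 0.002], 0.74), ([0.56, 0.197, -0.002], 0.69)]
top oil_bottle [([0.71, -0.229, 0.006], 0.77)]
top glue_bottle [([0.464, 0.55, 0.003], 0.7)]
top drain_plug [([0.589, -0.163, 0.002], 0.61)]
[[444.3500482230461, 0.0, 326.80096678253466], [0.0, 444.3500482230461, 203.32721598224583], [0.0, 0.0, 1.0]] [[0.02, -1.0, -0.014, -0.004], [-0.985, -0.017, -0.174, 0.546], [0.173, 0.017, -0.985, 1.378], [0.0, 0.0, 0.0, 1.0]]
side dipstick [([0.388, 0.067, 0.025], 0.63), ([0.57, 0.193, 0.148], 0.59), ([0.748, -0.445, 0.019], 0.46)]
side dipstick_handle [([0.342, 0.074, 0.024], 0.75), ([0.778, -0.459, 0.02], 0.7)]
side dipstick_tip [([0.501, 0.051, 0.021], 0.86), ([0.561, 0.192, 0.147], 0.71), ([0.674, -0.408, 0.012], 0.53)]
side tube_mouth [([0.57, 0.193, 0.149], 0.96)]
side compressor [([0.564, 0.196, -0.001], 0.61)]
side tray [([0.315, 0.434, 0.001], 0.47)]
side oil_bottle [([0.702, -0.227, 0.001], 0.74)]
side glue_bottle []
side drain_plug []
[[410.28161066279534, 0.0, 316.2958348963111], [0.0, 410.28161066279534, 199.32319938284763], [0.0, 0.0, 1.0]] [[0.813, -0.582, 0.006, -0.443], [-0.292, -0.416, -0.861, 0.24], [0.503, 0.699, -0.508, 1.344], [0.0, 0.0, 0.0, 1.0]]
1.0 [ 0.23288192 -0.57994965  0.244534  ] [ 9.81834315e-01  1.89740291e-01 -1.23894650e-05 -9.55870543e-06]
```

View pics/top0.png

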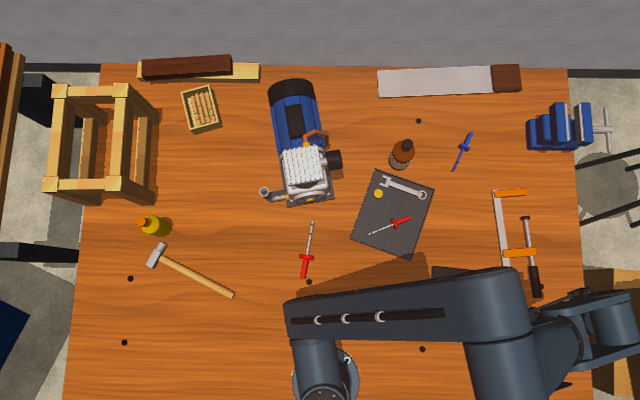

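View pics/side0.png

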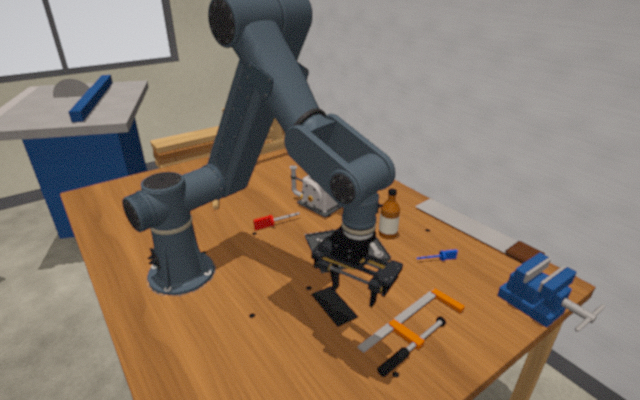

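The top view shows the target, the small red dipstick, in the tray: handle at about px (402,222), tip at about (368,234). A larger red look-alike lies on the bench at (307,250) and a blue one at (462,152). The tube mouth is at (264,192), with the machine to its right and behind.

```bash
cat > h.py <<'E'
from rig import robot
import cv2,numpy as np
from scipy.spatial.transform import Rotation as Ro
UP=np.array([0,0,1.])
def az(a): a=np.radians(a); return np.array([np.cos(a),np.sin(a),0])
def toolR(d,zb,flip):
    "tool orientation for rod direction d, dipstick up zb; 45 deg slant"
    z=(d-zb)/2**.5; y=np.cross(zb,d)*(-1 if flip else 1)
    return Ro.from_matrix(np.c_[np.cross(y,z),y,z])
def wrist(R,q1,s):
    M=(Ro.from_euler('z',q1)*Ro.from_euler('y',s)).inv()*R*Ro.from_euler('z',-np.pi/2)
    return M.as_euler('ZYZ')
def rows(pos,R,o=None):
    "shift mm + turn deg from the present pose"
    o=o or robot.get_obs(); C=Ro.from_quat(o["tool_rot"])
    return np.round(np.r_[C.inv().apply(pos-o["position"])*1000,(C.inv()*R).as_rotvec(degrees=True)],1)
E
python3 - <<'E'
from h import *
o=robot.get_obs()
print(wrist(Ro.from_quat(o["tool_rot"]),o["q"][0],o["q"][1]+o["q"][2]),o["q"])
for f in (0,1):
    RA=toolR(az(113),UP,f); print("A",f,[wrist(RA,q1,s).round(2).tolist() for q1 in(-.7,) for s in (1.7,2,2.3)])
    for g in (-40,-15,0): print("B",f,g,[wrist(toolR(-UP,-az(g),f),.14,s).round(2).tolist() for s in (1.7,2.,2.3)])
E
```

```text
[-2.65260742e-05  1.18136555e+00 -1.78485897e-01] [-1.36749704e+00  5.27498482e-01  1.43274804e+00 -2.65260742e-05
  1.18136555e+00 -1.78485897e-01]
A 0 [[0.39, 2.13, 2.13], [0.34, 1.85, 2.01], [0.33, 1.57, 1.91]]
B 0 -40 [[-0.69, 0.98, 2.67], [-0.87, 0.76, 2.94], [-1.19, 0.6, -2.93]]
B 0 -15 [[-0.42, 0.74, 2.18], [-0.64, 0.48, 2.44], [-1.24, 0.3, 3.09]]
B 0 0 [[-0.16, 0.67, 1.8], [-0.27, 0.37, 1.93], [-1.02, 0.12, 2.69]]
A 1 [[0.39, 2.13, -1.01], [0.34, 1.85, -1.13], [0.33, 1.57, -1.23]]
B 1 -40 [[-0.69, 0.98, -0.47], [-0.87, 0.76, -0.2], [-1.19, 0.6, 0.21]]
B 1 -15 [[-0.42, 0.74, -0.96], [-0.64, 0.48, -0.7], [-1.24, 0.3, -0.05]]
B 1 0 [[-0.16, 0.67, -1.35], [-0.27, 0.37, -1.22], [-1.02, 0.12, -0.46]]
```

```bash
python3 - <<'E'
from h import *
O=np.array([.491,-.207,.021]); h=az(113); R=toolR(h,UP,1); z=R.as_matrix()[:,2]
P=O-.038*h+.008*UP-.003*z-.15*z
print(P,rows(P,R))
E
```

```text
[ 0.54811994 -0.34156615  0.13718734] [ 381.4 -103.8  107.3   35.6   34.9  -86. ]
```

Request:
{"method": "move_arm", "body": {"series": "380 -104 60 35.6 34.9 -86;380 -104 60 35.6 34.9 -86;380 -104 60 35.6 34.9 -86;380 -104 60 35.6 34.9 -86;380 -104 60 35.6 34.9 -86;380 -104 60 35.6 34.9 -86;380 -104 60 35.6 34.9 -86;380 -104 60 35.6 34.9 -86", "jaw": 1}}

```text
time: 1.67
position: [0.4967, -0.38, 0.1943]
tool_rot: [0.781, 0.576, 0.133, -0.201]
ft_force: [0.4, -0.6, 0.1]
grip_width: 0.0875
grip_force: 0.0
```

```bash
python3 - <<'E'
from h import *
O=np.array([.491,-.207,.021]); h=az(113); R=toolR(h,UP,1); z=R.as_matrix()[:,2]
P=O-.038*h+.008*UP-.003*z-.15*z
o=robot.get_obs();print(o["time"],o["q"].round(2),P,rows(P,R))
E
```

```text
1.6667 [-0.95  0.74  1.24  0.26  1.57 -0.7 ] [ 0.54811994 -0.34156615  0.13718734] [ 22.9  48.4  67.3  15.   14.7 -36.1]
```

Request:
{"method": "move_arm", "body": {"series": "23 48 67 15 14.7 -36;23 48 67 15 14.7 -36;23 48 67 15 14.7 -36;23 48 67 15 14.7 -36;23 48 67 15 14.7 -36;23 48 67 15 14.7 -36;23 48 67 15 14.7 -36;23 48 67 15 14.7 -36"}}

```text
time: 2.33
position: [0.5469, -0.3424, 0.1364]
tool_rot: [0.514, 0.768, 0.21, -0.319]
ft_force: [0.2, -0.2, -0.4]
grip_width: 0.087
grip_force: 0.0
```

```bash
cat > look.py <<'E'
from h import *
import sys
w=robot.camera("wrist"); t=robot.camera("top"); s=robot.camera("side")
cv2.imwrite(f"pics/{sys.argv[1]}.png",np.hstack([w["img"][::1,:,::-1]]))
for n,c in (("w",w),("t",t),("s",s)):
    for k in sys.argv[2:]:
        print(n,k,[(np.round(r["xyz"],4).tolist(),round(r["p"],2)) for r in robot.tip_of(c,k)])
o=robot.get_obs();print(o["time"],o["q"].round(2),o["position"].round(4))
E
python3 look.py w1 dipstick dipstick_handle dipstick_tip
```

```text
w dipstick [([0.4889, -0.2122, 0.0191], 0.85)]
w dipstick_handle [([0.4977, -0.2386, 0.0205], 0.81), ([0.7063, -0.2282, -0.0014], 0.56)]
w dipstick_tip [([0.4971, 0.0538, 0.0213], 0.92), ([0.4561, -0.1263, 0.0194], 0.71)]
t dipstick [([0.3136, -0.4068, -0.0027], 0.73), ([0.7469, -0.4482, 0.018], 0.68), ([0.3865, 0.0664, 0.0255], 0.51)]
t dipstick_handle [([0.4385, -0.5613, -0.0039], 0.72), ([0.3389, 0.0759, 0.0194], 0.5), ([0.7784, -0.4576, 0.0177], 0.5)]
t dipstick_tip [([0.4972, 0.058, 0.0232], 0.84)]
s dipstick [([0.3836, 0.0682, 0.0232], 0.84), ([0.7482, -0.4453, 0.0174], 0.73), ([0.4871, -0.2099, 0.021], 0.71)]
s dipstick_handle [([0.3409, 0.0763, 0.0225], 0.82), ([0.7776, -0.4613, 0.0188], 0.67), ([0.5037, -0.2433, 0.0235], 0.55)]
s dipstick_tip [([0.4566, -0.1255, 0.0154], 0.79), ([0.673, -0.4089, 0.012], 0.69), ([0.5018, 0.0536, 0.0203], 0.66), ([0.5245, -0.2123, -0.0014], 0.66)]
2.9333 [-0.84  0.99  0.98  0.25  1.92 -1.24] [ 0.5466 -0.3427  0.1376]
```

View pics/w1.png

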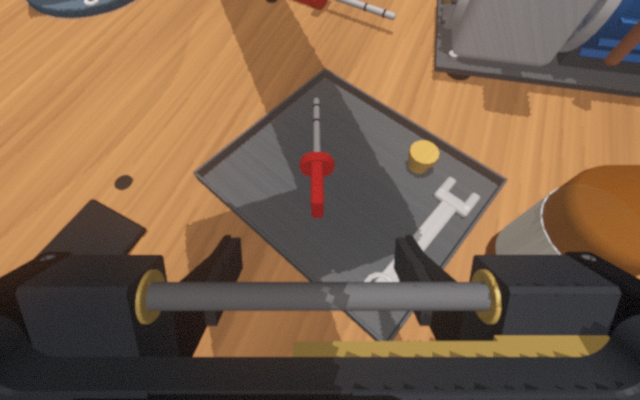

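The wrist view shows the dipstick upright in the picture at column 317, with its collar at (316,164), so it lines up with the fingers. The bottle is off to the right. The three cameras agree on the position.

```bash
python3 - <<'E'
from h import *
O=np.array([.489,-.2097,.021]); h=az(111.3); R=toolR(h,UP,1); z=R.as_matrix()[:,2]
for b in (.05,0):
  P=O-.038*h+.008*UP-.003*z-b*z
  print(P,rows(P,R))
E
```

```text
[ 0.51641699 -0.28002094  0.06647666] [-1.  -3.5 99.4 -1.1  0.1  0.8]
[ 0.50357412 -0.24708068  0.03112132] [-9.000e-01 -2.600e+00  1.494e+02 -1.100e+00  1.000e-01  8.000e-01]
```

Request:
{"method": "move_arm", "body": {"series": "-1 -3 35 -1.1 0 0.8;-1 -3 70 -1.1 0 0.8;-1 -3 100 -1.1 0 0.8;-1 -3 120 -1.1 0 0.8;-1 -3 135 -1.1 0 0.8;-1 -3 145 -1.1 0 0.8;-1 -3 149 -1.1 0 0.8;-1 -3 149 -1.1 0 0.8"}}

```text
time: 3.6
position: [0.5032, -0.2471, 0.0309]
tool_rot: [0.521, 0.763, 0.216, -0.316]
ft_force: [0.1, -0.1, 0.4]
grip_width: 0.0871
grip_force: 0.0
```

Request:
{"method": "move_arm", "body": {"series": "0 0 0 0 0 0;0 0 0 0 0 0;0 0 0 0 0 0;0 0 0 0 0 0;0 0 0 0 0 0;0 0 0 0 0 0;0 0 0 0 0 0;0 0 0 0 0 0", "jaw": 0, "newtons": 40}}

```text
time: 4.27
position: [0.5033, -0.2476, 0.0312]
tool_rot: [0.521, 0.763, 0.216, -0.315]
ft_force: [0.4, -0.3, -0.2]
grip_width: 0.0415
grip_force: 0.0
```

```bash
python3 - <<'E'
from h import *
o=robot.get_obs();print({k:np.round(v,4) for k,v in o.items()})
print(Ro.from_quat(o["tool_rot"]).inv().apply(UP))
w=robot.camera("wrist");cv2.imwrite("pics/w2.png",w["img"][:,:,::-1])
E
```

```text
{'time': np.float64(4.2667), 'q': array([-0.8003,  1.0217,  1.2927,  0.2777,  1.5703, -1.2809]), 'joint_velocities': array([ 0.002 ,  0.0001,  0.0009,  0.0007,  0.0006, -0.0001]), 'joint_torque': array([-2.47000e-02, -5.39465e+01, -9.36200e+00,  7.14900e-01,
        2.48960e+00,  2.61000e-02]), 'position': array([ 0.5033, -0.2476,  0.0312]), 'tool_rot': array([ 0.5215,  0.763 ,  0.2156, -0.3154]), 'ft_force': array([ 0.3708, -0.268 , -0.1563]), 'moment': array([-0.3844, -0.2227,  0.0439]), 'grip_force': np.float64(0.0), 'grip_width': np.float64(0.0415)}
[ 7.06073052e-01 -3.09608614e-05 -7.08139001e-01]
```

View pics/w2.png

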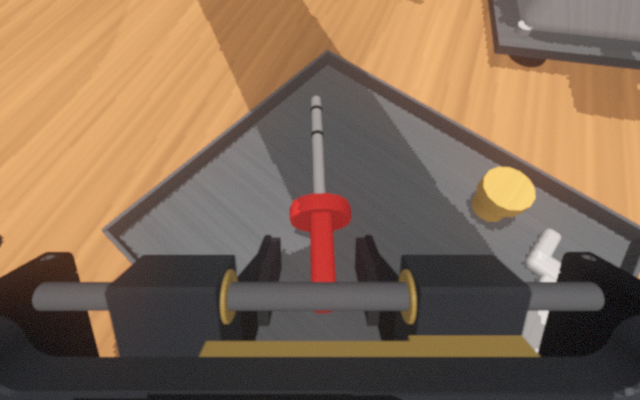

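The blade lies centred between the fingers, and the collar at (320,212) is clear of them. The jaw is still closing.

Request:
{"method": "move_arm", "body": {"series": "0 0 0 0 0 0;0 0 0 0 0 0;0 0 0 0 0 0;0 0 0 0 0 0;0 0 0 0 0 0;0 0 0 0 0 0;0 0 0 0 0 0;0 0 0 0 0 0", "newtons": 50}}

```text
time: 4.98
position: [0.5033, -0.2476, 0.0311]
tool_rot: [0.522, 0.763, 0.215, -0.315]
ft_force: [-0.2, 0.8, -1.0]
grip_width: 0.0117
grip_force: 50.0
```

Request:
{"method": "move_arm", "body": {"series": "7 0 -7 0 0 0;28 0 -28 0 0 0;56 0 -56 0 0 0;84 0 -84 0 0 0;112 0 -112 0 0 0;140 0 -140 0 0 0;168 0 -168 0 0 0;177 0 -177 0 0 0"}}

```text
time: 5.65
position: [0.5042, -0.2479, 0.2882]
tool_rot: [0.521, 0.765, 0.215, -0.311]
ft_force: [0.3, 0.3, -0.8]
grip_width: 0.0117
grip_force: 50.0
```

Request:
{"method": "move_arm", "body": {"series": "0 0 0 0 0 0;0 0 0 0 0 0;0 0 0 0 0 0"}}

```text
time: 5.9
position: [0.5024, -0.2466, 0.2798]
tool_rot: [0.522, 0.762, 0.216, -0.317]
ft_force: [0.1, -0.1, -1.7]
grip_width: 0.0117
grip_force: 50.0
```

```bash
python3 look.py w3 dipstick dipstick_handle dipstick_tip tube_mouth compressor; python3 - <<'E'
from h import *
o=robot.get_obs();print(o["grip_width"],o["grip_force"])
c=robot.camera("side");cv2.imwrite("pics/s3.png",np.hstack([c["img"][100:340,200:500,::-1],cv2.imread("pics/w3.png")[50:290,150:500]]))
E
```

```text
w dipstick [([0.4902, -0.2115, 0.2692], 0.82), ([0.3853, 0.0695, 0.0205], 0.71), ([0.3138, 0.4358, 0.0025], 0.58)]
w dipstick_handle [([0.3373, 0.0747, 0.024], 0.66), ([0.4948, -0.2406, 0.2704], 0.63)]
w dipstick_tip [([0.4554, -0.1249, 0.2692], 0.98), ([0.4946, 0.0532, 0.0212], 0.98)]
w tube_mouth [([0.5664, 0.1938, 0.1519], 0.86), ([0.5632, 0.1917, 0.0012], 0.35)]
w compressor []
t dipstick [([0.3864, 0.0688, 0.0234], 0.74), ([0.7477, -0.4499, 0.0209], 0.63)]
t dipstick_handle [([0.3414, 0.0781, 0.0223], 0.58), ([0.7791, -0.4578, 0.0114], 0.56)]
t dipstick_tip [([0.6675, -0.4062, 0.0181], 0.61), ([0.4971, 0.057, 0.0212], 0.55)]
t tube_mouth []
t compressor [([0.567, 0.1936, -0.003], 0.93)]
s dipstick [([0.3848, 0.0669, 0.0216], 0.76), ([0.7493, -0.4471, 0.0155], 0.73), ([0.4884, -0.2081, 0.2696], 0.68)]
s dipstick_handle [([0.3408, 0.0729, 0.0209], 0.62), ([0.5044, -0.2396, 0.2717], 0.51), ([0.779, -0.4585, 0.0201], 0.48), ([0.5656, 0.194, -0.0049], 0.19)]
s dipstick_tip [([0.6735, -0.4053, 0.0132], 0.73), ([0.4991, 0.0525, 0.0218], 0.69), ([0.4424, -0.5626, -0.0008], 0.44)]
s tube_mouth [([0.5669, 0.1909, 0.1451], 0.92)]
s compressor [([0.5646, 0.1948, -0.0056], 0.78)]
6.8 [-0.8   0.71  1.21  0.3   1.95 -1.17] [ 0.5032 -0.2472  0.2816]
0.01151536633179106 49.999513680813834
```

View pics/s3.png

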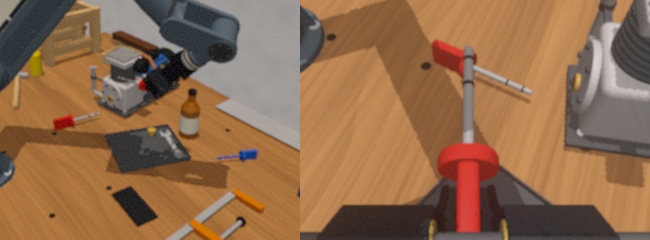

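```bash
cat >> h.py <<'E'
M=np.array([.5655,.194,.150])
OT=None
def tcp(O,R,OT): return O-R.apply(OT)
E
python3 - <<'E'
from h import *
o=robot.get_obs();C=Ro.from_quat(o["tool_rot"])
for O in ([.4902,-.2115,.2692],[.4884,-.2081,.2696]): print(C.inv().apply(O-o["position"]))
OT=C.inv().apply(np.array([.489,-.2098,.271])-o["position"]); print("OT",OT.round(4), C.inv().apply(az(111.3)))
R=toolR(-UP,-az(-15),1)
for O in ([.5,.2,.43],):
  P=tcp(np.array(O),R,OT); print(P,rows(P,R))
  print(wrist(R,.1,1.8))
E
```

```text
[0.01814478 0.00086866 0.03556513]
[0.02113376 0.00042633 0.03797974]
OT [0.0208 0.0004 0.0357] [ 7.08245378e-01 -8.36363151e-05  7.05966343e-01]
[0.48974825 0.20236606 0.46999547] [ 4.331e+02  1.507e+02  1.657e+02 -1.000e-01 -8.270e+01 -5.920e+01]
[-0.43517988  0.63564235 -0.95132712]
```

Request:
{"method": "move_arm", "body": {"series": "433 151 166 0 -82.7 -59.2;433 151 166 0 -82.7 -59.2;433 151 166 0 -82.7 -59.2;433 151 166 0 -82.7 -59.2;433 151 166 0 -82.7 -59.2;433 151 166 0 -82.7 -59.2;433 151 166 0 -82.7 -59.2;433 151 166 0 -82.7 -59.2"}}

```text
time: 7.52
position: [0.4934, 0.062, 0.412]
tool_rot: [0.328, 0.938, 0.074, 0.084]
ft_force: [1.2, 0.3, -1.7]
grip_width: 0.0117
grip_force: 50.0
```

```bash
cat > go.py <<'E'
from h import *
import sys
OT=np.array([.021,.0004,.0357]); a=[float(x) for x in sys.argv[1:]]
R=toolR(-UP,-az(a[3] if len(a)>3 else -15),1); P=tcp(np.array(a[:3]),R,OT)
o=robot.get_obs(); C=Ro.from_quat(o["tool_rot"])
print(o["time"],o["q"].round(2),"O",(o["position"]+C.apply(OT)).round(4),"d",C.apply([.7071,0,.7071]).round(3),"grip",o["grip_force"].round(1),"rows",rows(P,R,o))
E
python3 go.py .5 .2 .43
```

```text
Traceback (most recent call last):
  File "go.py", line 6, in <module>
    print(o["time"],o["q"].round(2),"O",(o["position"]+C.apply(OT)).round(4),"d",C.apply([.7071,0,.7071]).round(3),"grip",o["grip_force"].round(1),"rows",rows(P,R,o))
                                                                                                                          ^^^^^^^^^^^^^^^^^^^^^
AttributeError: 'float' object has no attribute 'round'
```

```bash
sed -i 's/o\["grip_force"\].round(1)/round(o["grip_force"])/' go.py; python3 go.py .5 .2 .43
```

```text
7.5167 [-0.17  0.09  1.63  0.12  1.23 -1.1 ] O [0.4848 0.0784 0.3749] d [-0.4    0.502 -0.767] grip 50 rows [ 84.4 117.8 -45.7   0.  -35.7 -25.7]
```

Request:
{"method": "move_arm", "body": {"series": "84 118 -46 0 -35.7 -25.7;84 118 -46 0 -35.7 -25.7;84 118 -46 0 -35.7 -25.7;84 118 -46 0 -35.7 -25.7;84 118 -46 0 -35.7 -25.7;84 118 -46 0 -35.7 -25.7;84 118 -46 0 -35.7 -25.7;84 118 -46 0 -35.7 -25.7"}}

```text
time: 8.18
position: [0.4896, 0.2005, 0.4675]
tool_rot: [0.122, 0.918, -0.049, 0.374]
ft_force: [-0.7, -0.9, -0.8]
grip_width: 0.0116
grip_force: 50.0
```

```bash
python3 go.py .5655 .194 .29
```

```text
8.1833 [ 0.41  0.02  1.75 -0.64  0.82 -0.58] O [0.4993 0.1983 0.4273] d [-0.011  0.003 -1.   ] grip 50 rows [ 4.990e+01  1.300e+01  1.434e+02 -0.000e+00 -6.000e-01 -1.000e-01]
```

Request:
{"method": "move_arm", "body": {"series": "12 3 36 0 -0.6 0;25 6 72 0 -0.6 0;38 10 108 0 -0.6 0;46 12 132 0 -0.6 0;50 13 143 0 -0.6 0;50 13 143 0 -0.6 0;50 13 143 0 -0.6 0;50 13 143 0 -0.6 0"}}

```text
time: 8.85
position: [0.5588, 0.1955, 0.3336]
tool_rot: [0.123, 0.915, -0.05, 0.382]
ft_force: [-0.3, 0.1, -0.8]
grip_width: 0.0115
grip_force: 50.0
```

```bash
python3 go.py .5655 .194 .29; python3 look.py w4 dipstick dipstick_tip tube_mouth; python3 - <<'E'
from h import *
c=robot.camera("side")
p=[]
for X in ([.5655,.194,.15],[.5655,.194,.202],[.5655,.194,.29]):
    v=c["mtx"]@(c["world_to_cam"]@np.r_[X,1])[:3]; p.append((v[:2]/v[2]).round(1))
print("side px mouth/tip/O expected",p)
t=robot.camera("top")
im=cv2.resize(c["img"][130:230,240:380,::-1],None,fx=4,fy=4,interpolation=cv2.INTER_CUBIC)
cv2.imwrite("pics/s4.png",im)
E
```

```text
8.85 [ 0.34  0.27  1.87 -0.97  0.51 -0.21] O [0.5691 0.1932 0.2935] d [ 0.006  0.002 -1.   ] grip 50 rows [ 4.9 -0.1 -0.  -0.   0.3 -0.3]
w dipstick [([0.5705, 0.1877, 0.2892], 0.83), ([0.7434, -0.4451, 0.0153], 0.81)]
w dipstick_tip [([0.5682, 0.194, 0.2002], 0.6)]
w tube_mouth [([0.5677, 0.193, 0.1502], 0.93)]
t dipstick [([0.6121, -0.2482, 0.0026], 0.71), ([0.7493, -0.4471, 0.0182], 0.68), ([0.3859, 0.0663, 0.0218], 0.65), ([0.5676, 0.1942, 0.2913], 0.43)]
t dipstick_tip [([0.669, -0.4072, 0.0206], 0.59), ([0.4975, 0.0538, 0.0233], 0.58), ([0.5706, 0.1947, 0.2037], 0.48)]
t tube_mouth [([0.5628, 0.1939, 0.1483], 0.8)]
s dipstick [([0.3846, 0.0677, 0.0219], 0.81), ([0.748, -0.446, 0.0162], 0.63), ([0.5663, 0.194, 0.2926], 0.53)]
s dipstick_tip [([0.4647, 0.5439, 0.0018], 0.65), ([0.4987, 0.0493, 0.0207], 0.64), ([0.6716, -0.4047, 0.0127], 0.63), ([0.5698, 0.1943, 0.2009], 0.55)]
s tube_mouth [([0.5649, 0.1931, 0.1496], 0.89)]
9.45 [ 0.34  0.27  1.87 -0.97  0.51 -0.21] [0.5575 0.1963 0.3322]
side px mouth/tip/O expected [array([293.1, 166.5]), array([292.8, 154.9]), array([292.3, 134.5])]
```

View pics/s4.png

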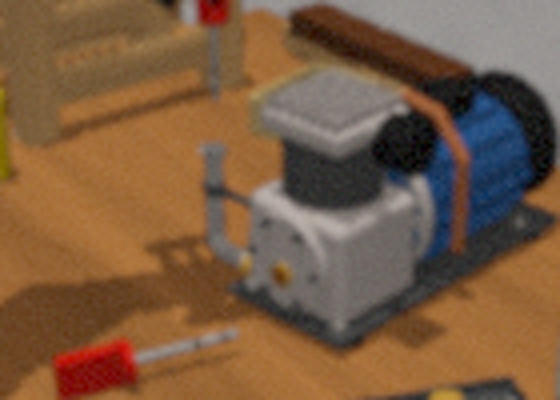

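View pics/w4.png

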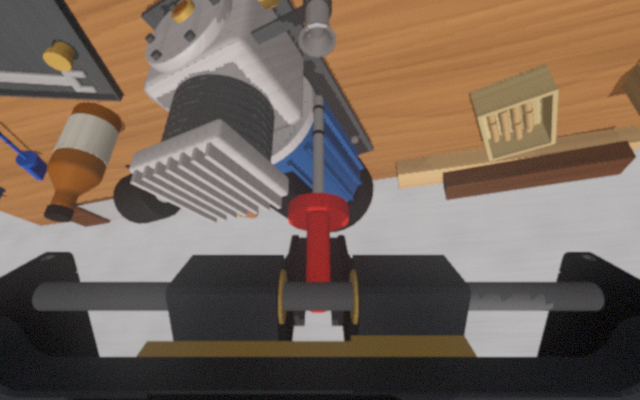

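The wrist view shows the mouth at (319,38) and the rod tip at (319,97), in the same column, so there is no sideways error. In the side crop the tip is about 1 px (3 mm) too far in +x. I'll correct that and check the x error from the wrist pixels.

```bash
python3 - <<'E'
from h import *
c=robot.camera("wrist")
W=np.linalg.inv(c["world_to_cam"]); K=np.linalg.inv(c["mtx"])
for px,zz in (((318.5,38),.15),((319,97),.204)):
    r=W[:3,:3]@(K@[*px,1]); print(px,(W[:3,3]+r*(zz-W[2,3])/r[2]).round(4))
t=robot.camera("top");
for k in ("tube_mouth","dipstick_tip"): print([r["xyz"] for r in robot.tip_of(t,k)])
E
python3 go.py .5655 .194 .27
```

```text
(318.5, 38) [0.5588 0.1978 0.15  ]
(319, 97) [0.5659 0.1961 0.204 ]
[[0.4646, 0.5507, 0.0018], [0.5624, 0.1941, 0.15]]
[[0.4968, 0.0584, 0.0241], [0.5686, 0.1959, 0.2016], [0.6655, -0.4062, 0.0212], [0.5616, 0.1943, 0.1499]]
9.75 [ 0.34  0.27  1.87 -0.97  0.51 -0.21] O [0.5679 0.1939 0.292 ] d [ 0.004  0.001 -1.   ] grip 50 rows [17.1 -0.5 13.9 -0.   0.2 -0.1]
```

```bash
python3 go.py .5625 .194 .246
```

```text
9.75 [ 0.34  0.27  1.87 -0.97  0.51 -0.21] O [0.5679 0.1939 0.292 ] d [ 0.004  0.001 -1.   ] grip 50 rows [36.2 -1.3 28.8 -0.   0.2 -0.1]
```

Request:
{"method": "move_arm", "body": {"series": "4 -1 -3 0 0.2 0;12 -1 5 0 0.2 0;20 -1 13 0 0.2 0;28 -1 20 0 0.2 0;33 -1 26 0 0.2 0;36 -1 29 0 0.2 0;36 -1 29 0 0.2 0;36 -1 29 0 0.2 0"}}

```text
time: 10.42
position: [0.5524, 0.1965, 0.2858]
tool_rot: [0.122, 0.916, -0.05, 0.379]
ft_force: [0.7, 0.5, -1.2]
grip_width: 0.0116
grip_force: 50.0
```

```bash
python3 go.py .5625 .194 .246;  python3 - <<'E'
from h import *
ims=[]
for n in("wrist","top","side"):
    c=robot.camera(n); v=c["mtx"]@(c["world_to_cam"]@[.5625,.194,.154,1])[:3]; u=v[:2]/v[2]; s=28 if n!="wrist" else 80
    x,y=[int(max(a,s)) for a in u]
    ims.append(cv2.resize(c["img"][y-s:y+s,x-s:x+s,::-1],(260,260),interpolation=cv2.INTER_CUBIC)); print(n,u,(x,y),s)
    for k in ("tube_mouth","dipstick_tip"): print(k,[r["xyz"] for r in robot.tip_of(c,k) if abs(r["xyz"][0]-.565)+abs(r["xyz"][1]-.194)<.03])
cv2.imwrite("pics/c5.png",np.hstack(ims))
E
```

```text
10.4167 [ 0.35  0.34  1.93 -1.19  0.45  0.04] O [0.5626 0.1943 0.2457] d [-0.     0.001 -1.   ] grip 50 rows [-0.2 -0.3 -0.2 -0.  -0.  -0.1]
wrist [316.4029444   96.02282044] (316, 96) 80
tube_mouth [[0.5666, 0.1926, 0.15]]
dipstick_tip [[0.5594, 0.1966, 0.1539]]
top [263.47298064 190.62529499] (263, 190) 28
tube_mouth [[0.5628, 0.1907, 0.1508], [0.5631, 0.1959, 0.2458]]
dipstick_tip [[0.5614, 0.1959, 0.277], [0.5657, 0.1917, 0.1566]]
side [292.48435856 165.8183195 ] (292, 165) 28
tube_mouth [[0.5632, 0.1907, 0.1457]]
dipstick_tip [[0.5631, 0.1953, 0.1525]]
```

View pics/c5.png

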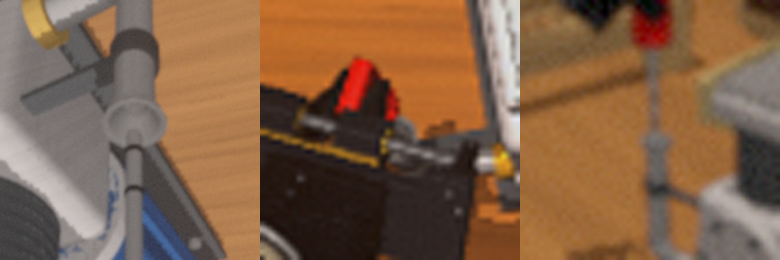

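The wrist crop has the rim centre at (135,122) and the tip at (133,137), almost over the mouth. In the side crop the rod is at column 133 and the mouth at 135, so the fit is within about 1–2 mm. Joint 4 is nearing its limit, so I'll check the kinematics before going down.

```bash
cat > kin.py <<'E'
from h import *
from scipy.optimize import least_squares
o=robot.get_obs()
D=[([-1.36749704,.527498482,1.43274804,0,1.18136555,-.17849],[.23288,-.57995,.24453]),
([-.8003,1.0217,1.2927,.2777,1.5703,-1.2809],[.5033,-.2476,.0312]),
([-.84,.99,.98,.25,1.92,-1.24],[.5466,-.3427,.1376]),([-.8,.71,1.21,.3,1.95,-1.17],[.5032,-.2472,.2816]),
([.34,.27,1.87,-.97,.51,-.21],[.5575,.1963,.3322]),
([.35,.34,1.93,-1.19,.45,.04],[.5524,.1965,.2858])]
def fk(q,p):
    A=Ro.from_euler('z',q[0]); B=A*Ro.from_euler('y',q[1]); F=B*Ro.from_euler('y',q[2])
    H=F*Ro.from_euler('ZYZ',q[3:]); 
    return np.array([0,0,p[0]])+A.apply([p[5],p[4],0])+B.apply([0,0,p[1]])+F.apply([p[6],0,p[2]])+H.apply([0,0,p[3]]), H*Ro.from_euler('z',np.pi/2)
wt=[1,1,.1,.1,.1,.1]
S=least_squares(lambda p:np.concatenate([w*(fk(q,p)[0]-x) for w,(q,x) in zip(wt,D)]),[.3,.4,.4,.25,.1,0,0])
p=S.x
def ik(P,R,q0):
    r=least_squares(lambda q:np.r_[(fk(q,p)[0]-P)*5,(R.inv()*fk(q,p)[1]).as_rotvec()],q0); return r.x,r.cost
E
python3 - <<'E'
from kin import *
print(p.round(3),[(1000*np.linalg.norm(fk(q,p)[0]-x)).round(1) for q,x in D])
OT=np.array([.021,.0004,.0357])
for g in(-15,-30,-45,-60):
    q=o["q"]
    for z in(.246,.2,.15):
        R=toolR(-UP,-az(g),1); q,c=ik(tcp(np.array([.5625,.194,z]),R,OT),R,q); print(g,z,q.round(2),round(c,6))
c=robot.camera("wrist")
W=np.linalg.inv(c["world_to_cam"]); K=np.linalg.inv(c["mtx"])
for px,zz in (((319.1,91.1),.15),((317.8,100.3),.157)):
    r=W[:3,:3]@(K@[*px,1]); print(px,(W[:3,3]+r*(zz-W[2,3])/r[2]).round(4))
E
```

```text
[ 0.275  0.586  0.393  0.283  0.111 -0.     0.114] [np.float64(0.1), np.float64(0.1), np.float64(2.9), np.float64(3.2), np.float64(2.5), np.float64(4.2)]
-15 0.246 [ 0.35  0.34  1.93 -1.19  0.45  0.04] 0.0
-15 0.2 [ 0.35  0.43  1.98 -1.47  0.42  0.35] 0.0
-15 0.15 [ 0.35  0.53  2.02 -1.79  0.43  0.69] 0.0
-30 0.246 [ 0.43  0.4   1.82 -1.07  0.72  0.16] 0.0
-30 0.2 [ 0.43  0.48  1.87 -1.2   0.67  0.33] 0.0
-30 0.15 [ 0.43  0.57  1.9  -1.37  0.63  0.54] 0.0
-45 0.246 [ 0.48  0.46  1.7  -0.96  0.97  0.27] 0.0
-45 0.2 [ 0.48  0.53  1.74 -1.03  0.91  0.38] 0.0
-45 0.15 [ 0.48  0.62  1.77 -1.11  0.85  0.51] 0.0
-60 0.246 [ 0.5   0.53  1.56 -0.86  1.2   0.37] 0.0
-60 0.2 [ 0.5   0.59  1.6  -0.9   1.13  0.45] 0.0
-60 0.15 [ 0.5   0.67  1.63 -0.94  1.07  0.55] 0.0
(319.1, 91.1) [0.5631 0.196  0.15  ]
(317.8, 100.3) [0.5648 0.1946 0.157 ]
```

```bash
python3 go.py .5622 .1945 .25 -50
```

```text
10.9167 [ 0.35  0.34  1.93 -1.19  0.45  0.04] O [0.5629 0.1943 0.2462] d [ 0.001  0.002 -1.   ] grip 50 rows [-3.4  6.1 -2.  24.7 -0.  24.6]
```

Request:
{"method": "move_arm", "body": {"series": "-6 0 -6 0 0 0;-4 6 -2 24.7 0 24.6;-4 6 -2 24.7 0 24.6;-4 6 -2 24.7 0 24.6;-4 6 -2 24.7 0 24.6;-4 6 -2 24.7 0 24.6;-4 6 -2 24.7 0 24.6;-4 6 -2 24.7 0 24.6"}}

```text
time: 11.58
position: [0.5561, 0.2026, 0.2899]
tool_rot: [0.389, 0.838, -0.161, 0.347]
ft_force: [-0.3, -0.6, -0.5]
grip_width: 0.0121
grip_force: 50.0
```

```bash
python3 go.py .5625 .194 .15 -50;  python3 - <<'E'
from h import *
ims=[]
for n in("wrist","side"):
    c=robot.camera(n); v=c["mtx"]@(c["world_to_cam"]@[.5625,.194,.154,1])[:3]; u=v[:2]/v[2]; s=28 if n!="wrist" else 80
    x,y=[int(max(a,s)) for a in u]
    ims.append(cv2.resize(c["img"][y-s:y+s,x-s:x+s,::-1],(390,390),interpolation=cv2.INTER_CUBIC)); print(n,u,(x,y),s)
    for k in ("tube_mouth","dipstick_tip"): print(k,[r["xyz"] for r in robot.tip_of(c,k) if abs(r["xyz"][0]-.565)+abs(r["xyz"][1]-.194)<.03])
cv2.imwrite("pics/c6.png",np.hstack(ims))
E
```

```text
11.5833 [ 0.49  0.48  1.65 -0.92  1.05  0.29] O [0.5631 0.1949 0.2498] d [-0.001  0.001 -1.   ] grip 50 rows [70.3 -1.  70.9  0.1 -0.1  0.1]
wrist [315.80613785  92.82291332] (315, 92) 80
tube_mouth [[0.5675, 0.1938, 0.1482]]
dipstick_tip [[0.561, 0.1961, 0.1583]]
side [292.48435856 165.8183195 ] (292, 165) 28
tube_mouth [[0.5661, 0.1905, 0.1476]]
dipstick_tip [[0.5591, 0.1934, 0.1579]]
```

View pics/c6.png

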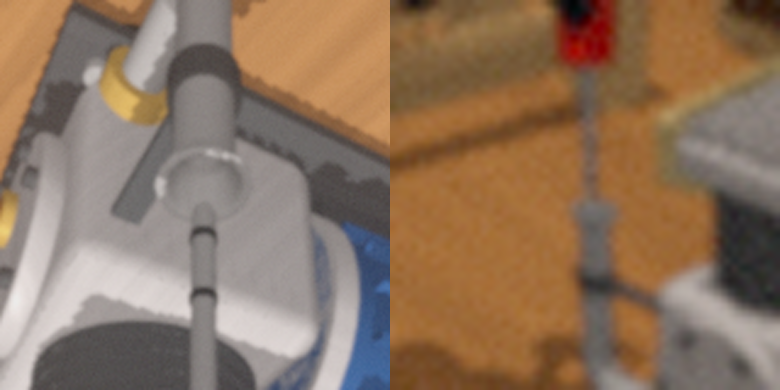

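```bash
python3 - <<'E'
from h import *
c=robot.camera("wrist")
W=np.linalg.inv(c["world_to_cam"]); K=np.linalg.inv(c["mtx"])
for px,zz in (((317.9,87.1),.15),((318.3,97.5),.164),((318.3,97.5),.161)):
    r=W[:3,:3]@(K@[*px,1]); print(px,(W[:3,3]+r*(zz-W[2,3])/r[2]).round(4))
E
python3 go.py .5638 .194 .235 -50
```

```text
(317.9, 87.1) [0.5619 0.1945 0.15  ]
(318.3, 97.5) [0.5598 0.1974 0.164 ]
(318.3, 97.5) [0.5617 0.1952 0.161 ]
11.9333 [ 0.49  0.48  1.65 -0.92  1.05  0.29] O [0.5622 0.1937 0.2505] d [-0.     0.001 -1.   ] grip 50 rows [10.4  1.5 11.5  0.  -0.   0. ]
```

Request:
{"method": "move_arm", "body": {"series": "-0.9 0 0.9 0 0 0;2.5 0 4.5 0 0 0;6 0 8 0 0 0;9.5 0 11.5 0 0 0;13 0 15 0 0 0;16.5 0 18.5 0 0 0;20 0 22 0 0 0;20 0 22 0 0 0"}}

```text
time: 12.6
position: [0.556, 0.2007, 0.2591]
tool_rot: [0.39, 0.838, -0.162, 0.346]
ft_force: [-0.3, -0.4, -0.4]
grip_width: 0.0117
grip_force: 50.0
```

```bash
python3 go.py .5632 .1927 .15 -50
```

```text
12.6 [ 0.49  0.53  1.68 -0.96  1.01  0.36] O [0.5628 0.193  0.219 ] d [-0.003 -0.    -1.   ] grip 50 rows [48.4  0.2 49.1 -0.1 -0.1  0.1]
```

Request:
{"method": "move_arm", "body": {"series": "4 0 4 0 0 0;9 0 9 0 0 0;14 0 14 0 0 0;19 0 19 0 0 0;24 0 24 0 0 0;28 0 28 0 0 0;28 0 28 0 0 0;28 0 28 0 0 0"}}

```text
time: 13.27
position: [0.5564, 0.2008, 0.2205]
tool_rot: [0.39, 0.838, -0.162, 0.346]
ft_force: [-0.0, -0.1, -1.1]
grip_width: 0.0117
grip_force: 50.0
```

```bash
python3 go.py .5632 .1927 .15 -50
```

```text
13.2667 [ 0.49  0.58  1.7  -1.01  0.96  0.45] O [0.5633 0.1931 0.1804] d [-0.001 -0.    -1.   ] grip 50 rows [21.3 -0.3 21.7 -0.  -0.   0.1]
```

Request:
{"method": "move_arm", "body": {"series": "4 0 4 0 0 0;8 0 8 0 0 0;12 0 12 0 0 0;15 0 15 0 0 0;17 0 17 0 0 0;18 0 18 0 0 0;19 0 19 0 0 0;19 0 19 0 0 0"}}

```text
time: 13.93
position: [0.5565, 0.2009, 0.1939]
tool_rot: [0.39, 0.838, -0.162, 0.347]
ft_force: [-0.9, 0.1, -1.1]
grip_width: 0.012
grip_force: 50.0
```

Request:
{"method": "move_arm", "body": {"series": "1 0 1 0 0 0;2 0 2 0 0 0;2 0 2 0 0 0"}}

```text
time: 14.18
position: [0.5567, 0.2011, 0.1925]
tool_rot: [0.39, 0.837, -0.161, 0.348]
ft_force: [-1.4, -0.0, 3.9]
grip_width: 0.0114
grip_force: 50.0
```

Request:
{"method": "move_arm", "body": {"series": "0.7 0 0.7 0 0 0;1.4 0 1.4 0 0 0;1.4 0 1.4 0 0 0;1.4 0 1.4 0 0 0"}}

```text
time: 14.52
position: [0.5567, 0.2011, 0.1925]
tool_rot: [0.39, 0.837, -0.162, 0.349]
ft_force: [-5.1, 3.1, 12.0]
grip_width: 0.0114
grip_force: 50.0
```

```bash
python3 go.py .5632 .1927 .15 -50; python3 - <<'E'
from h import *
c=robot.camera("side");cv2.imwrite("pics/s7.png",cv2.resize(c["img"][130:210,240:340,::-1],None,fx=6,fy=6,interpolation=cv2.INTER_CUBIC))
E
```

```text
14.5167 [ 0.49  0.63  1.72 -1.05  0.93  0.52] O [0.5639 0.1934 0.1524] d [ 0.004 -0.002 -1.   ] grip 50 rows [ 1.5 -0.9  1.8  0.1  0.2 -0.1]
```

View pics/s7.png

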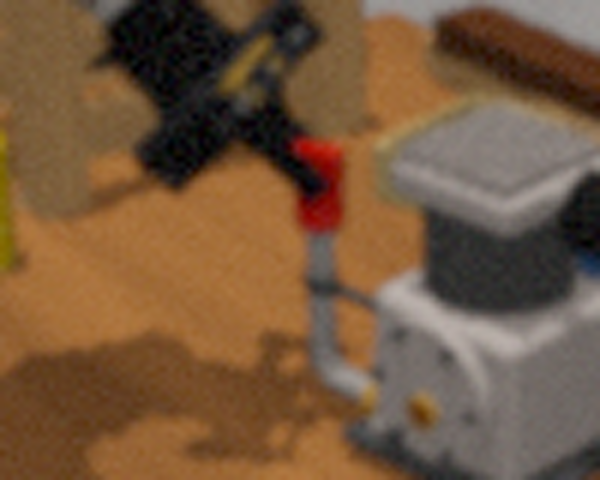

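The collar sits on the mouth. The height stops changing while the force rises, so it is seated. I'll press a little more, hold, then draw it out.

Request:
{"method": "move_arm", "body": {"series": "0.7 0 0.7 0 0 0;1.2 0 1.2 0 0 0;1.2 0 1.2 0 0 0;1.2 0 1.2 0 0 0;1.2 0 1.2 0 0 0;1.2 0 1.2 0 0 0;1.2 0 1.2 0 0 0;1.2 0 1.2 0 0 0"}}

```text
time: 15.23
position: [0.5567, 0.2011, 0.1924]
tool_rot: [0.39, 0.836, -0.162, 0.35]
ft_force: [-10.2, 4.9, 20.0]
grip_width: 0.0115
grip_force: 50.0
```

Request:
{"method": "move_arm", "body": {"series": "-4 0 -4 0 0 0;-10 0 -10 0 0 0;-18 0 -18 0 0 0;-28 0 -28 0 0 0;-38 0 -38 0 0 0;-48 0 -48 0 0 0;-58 0 -58 0 0 0;-68 0 -68 0 0 0"}}

```text
time: 15.9
position: [0.5564, 0.2006, 0.2844]
tool_rot: [0.391, 0.838, -0.162, 0.346]
ft_force: [-0.5, -0.5, -1.6]
grip_width: 0.0118
grip_force: 50.0
```

Request:
{"method": "move_arm", "body": {"series": "-10 0 -10 0 0 0;-25 0 -25 0 0 0;-45 0 -45 0 0 0;-65 0 -65 0 0 0;-85 0 -85 0 0 0;-100 0 -100 0 0 0;-106 0 -106 0 0 0;-106 0 -106 0 0 0"}}

```text
time: 16.57
position: [0.5572, 0.2009, 0.4363]
tool_rot: [0.391, 0.837, -0.16, 0.348]
ft_force: [-0.4, 0.7, -1.3]
grip_width: 0.0117
grip_force: 50.0
```

```bash
python3 look.py w8 dipstick dipstick_tip; python3 - <<'E'
from kin import *
OT=np.array([.021,.0004,.0357])
print(o["grip_force"],o["grip_width"])
C=Ro.from_quat(o["tool_rot"]);print("O",o["position"]+C.apply(OT),C.apply([.707,0,.707]))
for a in (111.3,90,130,150):
  R=toolR(az(a),UP,1);P=np.array([.50,.0,.40]); q,c=ik(P,R,o["q"]);print(a,rows(P,R,o),q.round(2),round(c,5))
E
```

```text
w dipstick [([0.5599, 0.1896, 0.3924], 0.68), ([0.7435, -0.4455, 0.0142], 0.49)]
w dipstick_tip [([0.5648, 0.1923, 0.3055], 0.72), ([0.6701, -0.4054, 0.0212], 0.58)]
t dipstick [([0.3864, 0.0658, 0.0232], 0.84), ([0.5639, 0.195, 0.3931], 0.68), ([0.7444, -0.4458, 0.0185], 0.52)]
t dipstick_tip [([0.4976, 0.0578, 0.0247], 0.76), ([0.6676, -0.408, 0.0212], 0.57)]
s dipstick [([0.386, 0.0659, 0.0215], 0.84), ([0.7475, -0.4471, 0.0135], 0.78), ([0.5616, 0.1947, 0.3862], 0.72), ([0.3182, -0.4019, 0.0006], 0.41)]
s dipstick_tip [([0.4986, 0.055, 0.0211], 0.83), ([0.559, 0.195, 0.3001], 0.73), ([0.6752, -0.4062, 0.0104], 0.71)]
17.0167 [ 0.49  0.32  1.47 -0.81  1.27  0.01] [0.5565 0.2007 0.4326]
49.99980578315444 0.011782764702337972
O [0.56337006 0.19296602 0.39253656] [-2.15005327e-03 -2.23134623e-04 -9.99846652e-01]
111.3 [-5.980e+01 -1.722e+02  1.062e+02 -1.000e-01  8.910e+01  2.080e+01] [-0.5   0.42  1.4   0.51  1.92 -0.85] 0.0
90 [-5.980e+01 -1.722e+02  1.062e+02 -1.000e-01  8.600e+01  4.430e+01] [-0.59  0.33  1.56  0.64  1.72 -0.64] 0.0
130 [-5.980e+01 -1.722e+02  1.062e+02 -1.000e-01  8.990e+01  0.000e+00] [-0.41  0.49  1.29  0.37  2.07 -1.05] 0.0
150 [-5.980e+01 -1.722e+02  1.062e+02 -1.000e-01  8.890e+01 -2.220e+01] [-0.31  0.54  1.19  0.18  2.17 -1.32] 0.0
```

Request:
{"method": "move_arm", "body": {"series": "-60 -172 106 0 90 0;-60 -172 106 0 90 0;-60 -172 106 0 90 0;-60 -172 106 0 90 0;-60 -172 106 0 90 0;-60 -172 106 0 90 0;-60 -172 106 0 90 0;-60 -172 106 0 90 0"}}

```text
time: 17.68
position: [0.5004, -0.0015, 0.4022]
tool_rot: [0.421, 0.901, 0.047, -0.098]
ft_force: [0.6, -0.2, -1.6]
grip_width: 0.0117
grip_force: 50.0
```

```bash
cat > fin.py <<'E'
from h import *
o=robot.get_obs();C=Ro.from_quat(o["tool_rot"]);print(o["time"],o["q"].round(2),o["position"],C.apply([.707,0,.707]),o["grip_force"],rows(np.array([.5,0,.4]),toolR(az(130),UP,1),o),abs(o["joint_velocities"]).max())
E
python3 fin.py
```

```text
17.6833 [-0.3   0.27  1.43  0.12  1.63 -1.  ] [ 0.50036073 -0.00149605  0.40223435] [-0.53953435  0.64733271 -0.53810877] 50.00001576729119 [ 0.9  0.7  2.5  0.1 32.6 -0.1] 1.3035969947801622
```

Request:
{"method": "move_arm", "body": {"series": "0 0 0 0 32.6 0;0 0 0 0 32.6 0;0 0 0 0 32.6 0;0 0 0 0 32.6 0;0 0 0 0 32.6 0;0 0 0 0 32.6 0;0 0 0 0 32.6 0;0 0 0 0 32.6 0"}}

```text
time: 18.35
position: [0.5003, 0.0005, 0.4013]
tool_rot: [0.39, 0.838, 0.161, -0.345]
ft_force: [0.4, 0.7, -1.2]
grip_width: 0.0118
grip_force: 50.0
```

Request:
{"method": "move_arm", "body": {"series": "0 0 0 0 0 0;0 0 0 0 0 0;0 0 0 0 0 0;0 0 0 0 0 0;0 0 0 0 0 0;0 0 0 0 0 0;0 0 0 0 0 0;0 0 0 0 0 0"}}

```text
time: 19.02
position: [0.5003, 0.0003, 0.4011]
tool_rot: [0.391, 0.838, 0.161, -0.346]
ft_force: [0.5, 0.2, -0.5]
grip_width: 0.0115
grip_force: 50.0
```

```bash
python3 fin.py; python3 look.py w9 dipstick dipstick_tip | grep -v "^t"
```

```text
19.0167 [-0.41  0.49  1.28  0.36  2.07 -1.05] [5.00309255e-01 2.77474604e-04 4.01097558e-01] [-0.64293577  0.76571709 -0.00298933] 49.99978191917762 [-0.8 -0.4  0.8 -0.   0.2  0. ] 0.0027395942276258046
w dipstick [([0.4712, 0.0287, 0.3911], 0.94), ([0.3882, 0.0686, 0.0247], 0.89)]
w dipstick_tip [([0.4158, 0.0982, 0.3888], 0.84)]
s dipstick [([0.384, 0.068, 0.0234], 0.85), ([0.4708, 0.0324, 0.392], 0.46)]
s dipstick_tip [([0.6732, -0.4046, 0.0121], 0.62), ([0.4988, 0.0511, 0.0232], 0.51), ([0.4641, 0.5478, 0.0006], 0.51), ([0.4167, 0.0996, 0.3874], 0.44), ([0.316, -0.4033, 0.0039], 0.35)]
19.4667 [-0.41  0.49  1.28  0.36  2.07 -1.05] [5.003e-01 3.000e-04 4.011e-01]
```

The dipstick is level, with collar and tip both at about 0.39 m, and it is held still and clear of the machine.

```bash
python3 -c "
from rig import robot
print(robot.hand_in())"
```

```text
the job is handed in; nothing more can be done
None
```

The job is handed in: the dipstick was seated fully home in the tube, drawn out, and is now held still and level about 0.39 m above the bench, clear of the compressor; the hand-in returned no verdict.

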